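# Seat the expansion board with its two locking levers

### The arm

A 6-joint arm with a two-finger parallel gripper is mounted at the origin on a cart in front of the work surface, level with it; the furniture and walls round the work are solid. World frame = base frame: x ahead of the robot, y to its left, z up, the work surface at z = 0. Lengths are in m, angles in rad, forces in N, time in s.
With the tool pointing down it reaches from about 0.375 to 0.75 m from the base axis. Payload 9 kg.
Tool frame: the origin (TCP) lies midway between the tips of the shut fingers; the grasp point (between the pads) lies 19 mm behind it (manip.tcp_to_grasp is the distance from the TCP to the grasp point, in m); z points along the fingers, y is the line along which they close (so a half turn about z gives the same grasp; the last joint's range is limited). The gripper opens to 85 mm and grips with 20 to 120 N. Pads are 22 mm wide; open, the fingers measure 114 mm over their backs; the gripper's body (76 mm by 85 mm) begins 54 mm behind the grasp point. The pads swing forward as they close: fully open they stand 13 mm farther back than shut.
Start: joints at [1.102, 0.104, 0.097, 1.564, 0, 1.353], TCP at [0.149, 0.581, 0.231] pointing down, gripper open.
Joint ranges: [-2.99, 2.99], [-0.84, 1.86], [-1.1, 1.16], [-1.84, 2.11], [-1.51, 1.56], [-3.14, 3.14]. Speed limits (rad/s): [2.22, 2.22, 2.57, 3.14, 3.14, 3.14].

### API

Orientations are given as a rotation vector (axis times angle).
In Python, from cell import manip gives the robot as it stands.
- The arm moves only by the tool move_arm, never from a script. Its argument "steps" is a list of rows, each an object with "offset": the shift along the tool's x, y, z in cm, a list of three; "delta_rot": the turn, a rotation vector about the tool's x, y, z in degrees, a list of three. In form: [{"offset": [x, y, z], "delta_rot": [ax, ay, az]}, ...]. A call has 1 to 12 rows; each row shifts and turns the commanded pose from where the row before left it, along the tool's axes as they then stand; what a row does not reach is not made up. A row lasts 1/8 s, in which the tool goes at most 62.5 mm and 10.7 degrees, less where a joint would pass 70% of its speed; a pose out of reach is approached as far as the arm can. A call is refused whole if a number of a shift passes 6.25 or a number of a turn 10.7, either way. A call with a gripper value outside its range is refused whole. "grip" is the opening, from 0 (shut) to 1 (fully open), set as the call begins (left out, the last holds). The fingers move at their own pace and stop on an object; "grip_force" is the grip in N (left out, the last holds). Time passes only in rows, so rows that do not move let the fingers close. It gives the time, the measured TCP pose, the force, the opening and the grip force at its end, in the units of the state.
- manip.sense(): the state, without advancing time (a new reading comes with each control period).
- manip.camera(name): name is "side" or "top"; returns the picture (420x560x3 uint8, red, green, blue); there is no depth.
- manip.get_calibration(name): a dict with "mtx" (3x3 intrinsics, pixels), "R" (3x3) and "t" (3): a world point X has camera coordinates R X + t. Camera axes: x right, y down, z forward; pixel columns grow to the right and rows downward; lengths in m; the calibration is good to about 2 mm. A picture is of the moment at which its call begins. get_calibration takes no time and is no camera call.
- manip.close_job(): hands the job in; it is judged then, once.
The state is a dict: "time_s": time; "joint_pos": joint angles; "joint_velocities": joint speeds; "joint_efforts": joint torques, N m; "eef_pos": TCP position; "tool_rot": TCP orientation; "contact_force": force on the tool from outside, world axes, zero at the start; "ft_torque": the same for the moment, N m; "gripper_width": finger opening in m; "gripper_force": force on a finger pad.
Only numpy, scipy, OpenCV 4.12 (cv2) and the standard library are available. Lean on these libraries where they do the work, as an engineer would, in place of code of your own. Each camera call takes 0.05 s, during which the arm holds its last target. There are 200 camera calls.

### The job

Slide the expansion board gently along its dock until it meets the connector, with both levers still open; the connector is too stiff to be forced by pushing on the board. Then swing the two levers inward in turn, going back to one that has not quite shut, until both lie fully shut across the board's front and the board is fully home. Do not strain the levers or the board, let go of everything, and leave the other things on the desk where they are.

Things in the scene. Friction and masses are not known exactly. Their poses are not given: they have to be found in the camera images.
- dock: Fixed low black and grey dock, 195 (x) x 214 (y) x 60 mm high. Origin on the desk below the board's centre when home; x points the way the board goes in (away from the open front), y left, z up. The board slides on its floor, 18 mm above the desk, between side rails 145 mm apart and 44 mm high; the connector box fills its back (x 58 to 110 mm).
- connector (a point): Middle of the slot of the connector box at the dock's back. Two sprung rollers inside press on the board's two tapered rear tongues: first met when the board is 9 to 12 mm short of home, they resist sliding more and more, in all about 5 N at first and 18 to 28 N at home (hidden friction varies), more than the 14 N the board may be pushed with.
- board: Loose green circuit board, 110 x 140 x 6 mm, about 0.3 kg, with a finned aluminium block in its middle and an aluminium bar 10 mm thick, 26 mm high along its front edge. Starts in the dock, 30 to 50 mm short of home. Origin under its centre, axes as the dock's; front face of the bar at x = -55 mm. Home: origin at x = 0, z = 18 mm in the dock. Push the middle of the bar, under 14 N.
- board_front_left (a point): Point on the front face of the board's bar, 60 mm left (+y) of its middle and 13 mm above the board's underside; at x = -55 mm in the dock's frame when home.
- board_front_right (a point): The same 60 mm right (-y) of the middle.
- lever_left (a joint): Left lever's angle: 0 = straight out of the dock's front (its -x), grows as it swings inward, 1.571 = shut (hard stop), across the board's front, pointing to -y. Starts at 0 to 0.25; stays where left (0.08 N m friction). A knob on its inner side, 30 mm from the hinge, presses the bar home over the last 0.4 rad. Shutting takes up to about 15 N at the tip, more if the board racks askew; over 25 N strains it.
- lever_right (a joint): The same for the right lever, mirrored: 0 = along the dock's -x, 1.571 = shut, pointing left (+y).
- lever_left_hinge (a point): On the left lever's hinge axis, at the dock's x = -65 mm, y = +91 mm, 34 mm above the desk (the lever's mid height).
- lever_right_hinge (a point): On the right lever's hinge axis, at x = -65, y = -91 mm, 34 mm above the desk.
- lever_left_tip (a point): Centre of the left lever's thumb tab, 65 mm from the hinge and 41 mm above the desk. Grey plastic lever: arm 8 mm thick, 71 mm long, from 24 to 44 mm above the desk; tab 20 mm long, 10 mm thick, from 24 to 58 mm above the desk.
- lever_right_tip (a point): The same for the right lever.
- mug: Two-tone mug, 81 x 116 x 94 mm, a bystander; origin under its middle.
- tape_roll: Roll of brown tape, 96 mm across, 48 mm high, a bystander; origin under its middle.
- glass_apple: Apple-shaped ornament, 80 mm across, a bystander; origin under its middle.
- highlighter: Highlighter pen, 22 x 116 x 17 mm, lying on the desk before the dock, a bystander.
- usb_stick: USB stick, 18 x 56 x 8 mm, lying on the desk before the dock, a bystander.

How it is judged:
By the outcome, as a careful person would: the job done as asked, in the order asked, and still so for the second after the job is handed in, with the robot touching nothing.
It also fails if it takes over 69 s, if anything falls off the work surface, if the arm or the gripper's body presses on something with over 40 N, if the wrist force passes 120 N, or if a joint passes its speed limit or range.

## Working session

There is one attempt and no reset: what is moved stays moved. The work goes in short steps, Python scripts to look and compute and a tool call to move; the robot and the scene stay as the last step left them, time stands still between calls to the robot, and variables do not carry over. Pictures are saved under pics/ and viewed, at most 10 in all, crops included, and the job is handed in when it is done.

Besides the shell and the picture viewer there is one more tool, called after ">>>" by a JSON object that holds its "name" and its "arguments", one argument or row to a line. move_arm: Moves the arm, as the interface text tells. Its arguments: {"type":"object","properties":{"steps":{"type":"array","items":{"type":"object","properties":{"offset":{"type":"array","items":{"type":"number"}},"delta_rot":{"type":"array","items":{"type":"number"}}}}},"grip":{"type":"number"},"grip_force":{"type":"number"}},"required":["steps"]}

```bash
mkdir -p pics; python3 - <<'E'
from cell import manip
import cv2
for n in("top","side"):
    cv2.imwrite(f"pics/{n}0.png",cv2.resize(manip.camera(n)[:,:,::-1],(800,600),interpolation=cv2.INTER_CUBIC))
    c=manip.get_calibration(n);print(n,c)
s=manip.sense();print(s)
E
```

```text
top {'mtx': array([[522.15803814,   0.        , 280.57107789],
       [  0.        , 522.15803814, 210.08570463],
       [  0.        ,   0.        ,   1.        ]]), 'R': array([[-0.00992698, -0.99992365,  0.00735857],
       [-0.98642662,  0.00858625, -0.16397803],
       [ 0.16390233, -0.00888649, -0.98643655]]), 't': array([-0.03560882,  0.55748685,  1.36115946])}
side {'mtx': array([[394.78937057,   0.        , 276.44292845],
       [  0.        , 394.78937057, 205.27351582],
       [  0.        ,   0.        ,   1.        ]]), 'R': array([[ 0.99971482, -0.015908  ,  0.01781069],
       [ 0.01066743, -0.36979376, -0.92905262],
       [ 0.02136565,  0.92897767, -0.36951861]]), 't': array([-0.52461218,  0.04556746,  1.33104873])}
{'time_s': 0.1, 'joint_pos': array([ 1.10231382e+00,  1.04650102e-01,  9.65362661e-02,  1.56394622e+00,
       -4.50835029e-06,  1.35310659e+00]), 'joint_velocities': array([-0.00066692, -0.00079441,  0.00097454, -0.00059757,  0.000254  ,
        0.00107738]), 'joint_efforts': array([ 7.85553799e-03, -5.58206499e+01,  5.04721606e+01,  1.31672836e-02,
       -2.44562298e-04, -1.23249967e-05]), 'eef_pos': array([0.14873975, 0.58093751, 0.23058803]), 'tool_rot': array([-3.92860051e-01, -3.11650729e+00,  1.87150379e-03]), 'contact_force': array([-0.50952744,  0.29630635,  0.07151438]), 'ft_torque': array([-0.00848985,  0.01502535, -0.03528496]), 'gripper_force': 0.0, 'gripper_width': 0.08561774345165818}
```

View pics/top0.png

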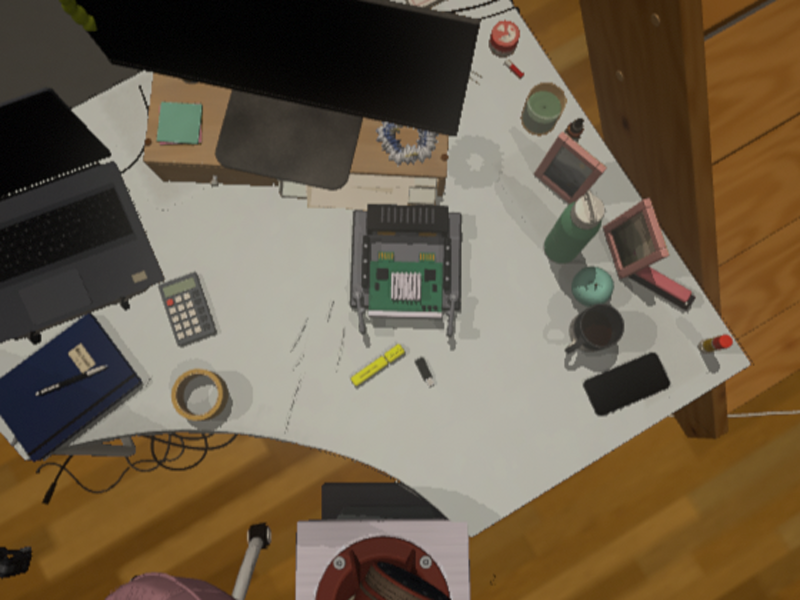

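View pics/side0.png

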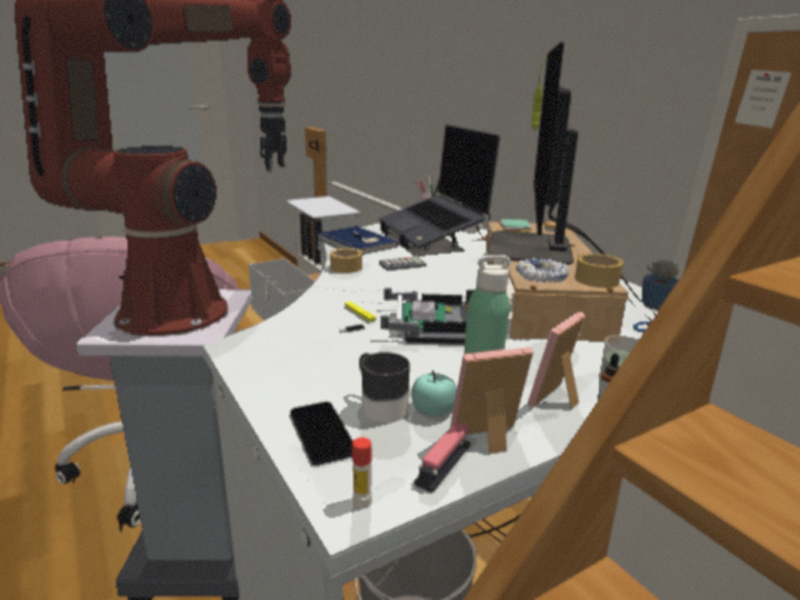

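The top view shows the dock spanning columns 350-462 and rows 205-320 of the enlarged picture. The levers point toward the robot, with tips near (362,335) and (450,335). The highlighter is at (378,366) and the USB stick at (425,371). Next I'll zoom in.

```bash
cat > h.py <<'E'
from cell import manip
import cv2, numpy as np
def cal(n):
    c=manip.get_calibration(n); return c["mtx"],np.array(c["R"]),np.array(c["t"])
def back(n,u,v,z):
    K,R,t=cal(n); d=R.T@np.linalg.solve(K,[u,v,1]); o=-R.T@t
    return o+d*(z-o[2])/d[2]
def proj(n,P):
    K,R,t=cal(n); p=(K@(R@np.atleast_2d(P).T+t[:,None])).T; return p[:,:2]/p[:,2:]
def crop(n,f,u0,v0,w,h,s,pts=()):
    im=manip.camera(n)[:,:,::-1]
    c=cv2.resize(im[v0:v0+h,u0:u0+w],None,fx=s,fy=s,interpolation=cv2.INTER_CUBIC)
    for u,v in (proj(n,pts) if len(pts) else ()):
        cv2.circle(c,(int((u+.5-u0)*s),int((v+.5-v0)*s)),2,(0,0,255),-1)
    cv2.imwrite(f,c)
E
python3 - <<'E'
from h import *
crop("top","pics/t1.png",235,135,100,75*2-15,6)
crop("top","pics/t1.png",230,138,114,100,6)
E
```

```text
(no output)
```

View pics/t1.png

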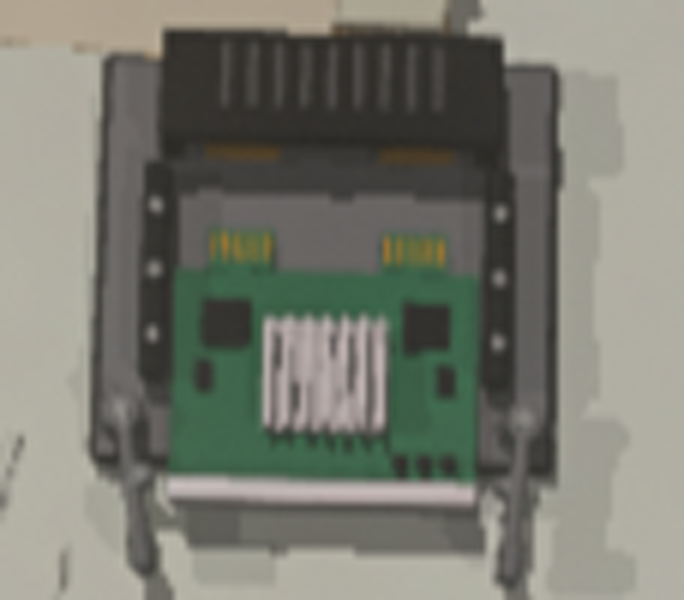

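```bash
python3 - <<'E'
from h import *
P=lambda a,b,z:back("top",230+a/6-.5,138+b/6-.5,z)
for n,a,b,z in [("boxBL",163,30,.06),("boxBR",502,40,.06),("boxFL",163,140,.06),("boxFR",500,148,.06),("sL1",156,204,.044),("sL3",152,333,.044),("sR1",501,213,.044),("sR3",498,343,.044),
 ("hingeL",123,412,.046),("hingeR",523,420,.046),("baseBL",106,57,.018),("baseFL",92,456,.018),("baseBR",557,67,.018),("baseFR",553,478,.018),
 ("tipL",145,560,.058),("tipR",508,573,.058),("barL",168,478,.044),("barR",476,482,.044),("barFL",168,500,.044),("barFR",476,505,.044)]:
  print(n,P(a,b,z).round(4))
E
```

```text
boxBL [0.7422 0.0226 0.06  ]
boxBR [ 0.7363 -0.1314  0.06  ]
boxFL [0.6907 0.0228 0.06  ]
boxFR [ 0.6857 -0.1294  0.06  ]
sL1 [0.6649 0.0266 0.044 ]
sL3 [0.6051 0.0285 0.044 ]
sR1 [ 0.6595 -0.1305  0.044 ]
sR3 [ 0.5992 -0.1279  0.044 ]
hingeL [0.5686 0.0416 0.046 ]
hingeR [ 0.5634 -0.1383  0.046 ]
baseBL [0.742  0.0509 0.018 ]
baseFL [0.5532 0.0572 0.018 ]
baseBR [ 0.7355 -0.16    0.018 ]
baseFR [ 0.5411 -0.1537  0.018 ]
tipL [0.5    0.0313 0.058 ]
tipR [ 0.4927 -0.1292  0.058 ]
barL [0.5387 0.0215 0.044 ]
barR [ 0.5357 -0.1167  0.044 ]
barFL [0.5287 0.0215 0.044 ]
barFR [ 0.5252 -0.1165  0.044 ]
```

The dock origin comes out near (0.630, -0.051) with yaw about -0.033. The board is about 48 mm short of home, and the levers stand near 0.19 rad (left) and 0.12 rad (right). Approaching now with the fingers shut.

>>> {"name": "move_arm", "arguments": {
  "grip": 0,
  "steps": [
    {"offset":[-4.2,-4.3,0]},
    {"offset":[-4.2,-4.3,0]},
    {"offset":[-4.2,-4.3,0]},
    {"offset":[-4.2,-4.3,0]},
    {"offset":[-4.2,-4.3,0]},
    {"offset":[-4.2,-4.3,0]},
    {"offset":[-4.2,-4.3,0]},
    {"offset":[-4.2,-4.3,0]},
    {"offset":[-4.2,-4.3,0]},
    {"offset":[-4.2,-4.3,0]},
    {"offset":[-4.2,-4.3,0]},
    {"offset":[-4.2,-4.3,0]}
  ]
}}

```text
schema error: expected keys offset, delta_rot
```

>>> {"name": "move_arm", "arguments": {
  "steps": [
    {"delta_rot":[0,0,-6.25]},
    {"delta_rot":[0,0,-6.25]},
    {"offset":[0,0,0]},
    {"offset":[0,0,0]}
  ]
}}

```text
schema error: expected keys offset, delta_rot
```

>>> {"name": "move_arm", "arguments": {
  "grip": 0,
  "steps": [
    {"offset":[-4.2,-4.3,0],"delta_rot":[0,0,0]},
    {"offset":[-4.2,-4.3,0],"delta_rot":[0,0,0]},
    {"offset":[-4.2,-4.3,0],"delta_rot":[0,0,0]},
    {"offset":[-4.2,-4.3,0],"delta_rot":[0,0,0]},
    {"offset":[-4.2,-4.3,0],"delta_rot":[0,0,0]},
    {"offset":[-4.2,-4.3,0],"delta_rot":[0,0,0]},
    {"offset":[-4.2,-4.3,0],"delta_rot":[0,0,0]},
    {"offset":[-4.2,-4.3,0],"delta_rot":[0,0,0]},
    {"offset":[-4.2,-4.3,0],"delta_rot":[0,0,0]},
    {"offset":[-4.2,-4.3,0],"delta_rot":[0,0,0]},
    {"offset":[-4.2,-4.3,0],"delta_rot":[0,0,0]},
    {"offset":[-4.2,-4.3,0],"delta_rot":[0,0,0]}
  ]
}}

```text
time_s: 1.7
eef_pos: [0.5098, -0.0457, 0.2313]
tool_rot: [0.394, 3.116, 0.0]
contact_force: [0.2, 0.0, 0.9]
gripper_width: -0.0
gripper_force: 0.0
```

>>> {"name": "move_arm", "arguments": {
  "steps": [
    {"offset":[0,0,0],"delta_rot":[0,0,-6.25]},
    {"offset":[0,0,0],"delta_rot":[0,0,-6.25]},
    {"offset":[0,0,0],"delta_rot":[0,0,0]},
    {"offset":[0,0,0],"delta_rot":[0,0,0]}
  ]
}}

```text
time_s: 2.2
eef_pos: [0.509, -0.0435, 0.2313]
tool_rot: [0.055, 3.141, 0.0]
contact_force: [0.4, 0.1, 0.4]
gripper_width: 0.0002
gripper_force: 0.0
```

>>> {"name": "move_arm", "arguments": {
  "steps": [
    {"offset":[0.4,-0.4,5],"delta_rot":[0,0,0]},
    {"offset":[0,0,5],"delta_rot":[0,0,0]},
    {"offset":[0,0,5],"delta_rot":[0,0,0]},
    {"offset":[0,0,3],"delta_rot":[0,0,0]},
    {"offset":[0,0,2.2],"delta_rot":[0,0,0]},
    {"offset":[0,0,0],"delta_rot":[0,0,0]},
    {"offset":[0,0,0],"delta_rot":[0,0,0]}
  ]
}}

```text
time_s: 3.08
eef_pos: [0.5056, -0.0476, 0.0304]
tool_rot: [0.052, 3.14, -0.001]
contact_force: [0.1, 0.5, 0.9]
gripper_width: -0.0001
gripper_force: 0.0
```

```bash
python3 - <<'E'
from h import *
crop("top","pics/t2.png",230,158,114,100,6)
print(manip.sense()["contact_force"],manip.sense()["eef_pos"])
E
```

```text
[ 0.89159106 -0.19788003  0.14425375] [ 0.50583936 -0.04773883  0.0307054 ]
```

View pics/t2.png

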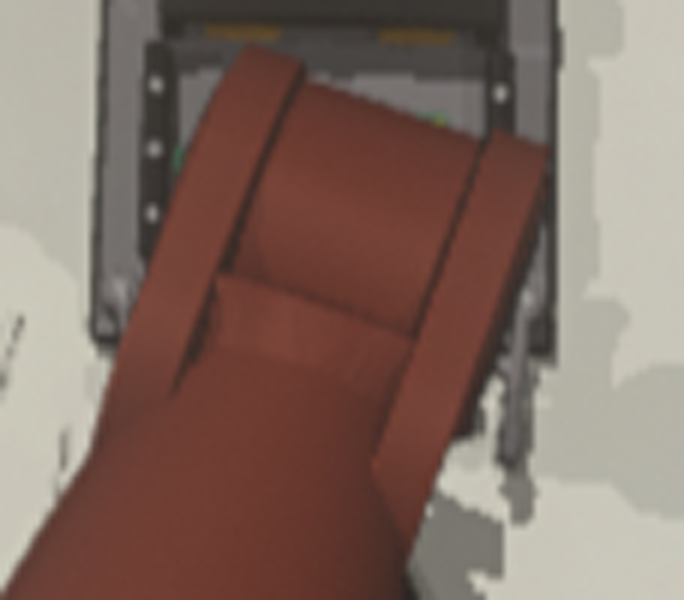

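The arm hides the dock from the top camera (columns 100-545 of the crop), so I'll work from the wrist force.

>>> {"name": "move_arm", "arguments": {
  "steps": [
    {"offset":[-0.4,0,0],"delta_rot":[0,0,0]},
    {"offset":[-0.4,0,0],"delta_rot":[0,0,0]},
    {"offset":[-0.4,0,0],"delta_rot":[0,0,0]},
    {"offset":[-0.4,0,0],"delta_rot":[0,0,0]},
    {"offset":[-0.4,0,0],"delta_rot":[0,0,0]},
    {"offset":[-0.4,0,0],"delta_rot":[0,0,0]}
  ]
}}

```text
time_s: 3.88
eef_pos: [0.5291, -0.0483, 0.0292]
tool_rot: [-0.051, -3.141, -0.0]
contact_force: [-2.4, 0.3, 0.5]
gripper_width: 0.0001
gripper_force: 1.3
```

>>> {"name": "move_arm", "arguments": {
  "steps": [
    {"offset":[-0.4,0,0],"delta_rot":[0,0,0]},
    {"offset":[-0.4,0,0],"delta_rot":[0,0,0]},
    {"offset":[-0.4,0,0],"delta_rot":[0,0,0]}
  ]
}}

```text
time_s: 4.25
eef_pos: [0.5412, -0.0487, 0.0292]
tool_rot: [-0.051, -3.141, -0.0]
contact_force: [-1.6, 0.2, -0.1]
gripper_width: 0.0001
gripper_force: 1.0
```

>>> {"name": "move_arm", "arguments": {
  "steps": [
    {"offset":[-0.3,0,0],"delta_rot":[0,0,0]},
    {"offset":[-0.2,0,0],"delta_rot":[0,0,0]}
  ]
}}

```text
time_s: 4.5
eef_pos: [0.5461, -0.0489, 0.0292]
tool_rot: [-0.051, -3.141, -0.0]
contact_force: [-1.5, 0.5, 0.7]
gripper_width: -0.0001
gripper_force: 1.0
```

Sliding friction is about 1.5-2 N. I'll go on in small steps.

>>> {"name": "move_arm", "arguments": {
  "steps": [
    {"offset":[-0.2,0,0],"delta_rot":[0,0,0]},
    {"offset":[-0.2,0,0],"delta_rot":[0,0,0]}
  ]
}}

```text
time_s: 4.75
eef_pos: [0.55, -0.049, 0.0292]
tool_rot: [-0.051, -3.141, -0.0]
contact_force: [-1.1, -0.4, -1.2]
gripper_width: 0.0001
gripper_force: 0.8
```

>>> {"name": "move_arm", "arguments": {
  "steps": [
    {"offset":[-0.2,0,0],"delta_rot":[0,0,0]}
  ]
}}

```text
time_s: 4.88
eef_pos: [0.5521, -0.0491, 0.0292]
tool_rot: [0.051, 3.141, 0.0]
contact_force: [-2.0, 1.3, -1.5]
gripper_width: -0.0005
gripper_force: 0.7
```

>>> {"name": "move_arm", "arguments": {
  "steps": [
    {"offset":[-0.1,0,0],"delta_rot":[0,0,0]}
  ]
}}

```text
time_s: 5.0
eef_pos: [0.553, -0.0491, 0.0293]
tool_rot: [0.051, 3.141, 0.0]
contact_force: [-1.0, -0.4, -0.6]
gripper_width: -0.0
gripper_force: 0.8
```

>>> {"name": "move_arm", "arguments": {
  "steps": [
    {"offset":[-0.1,0,0],"delta_rot":[0,0,0]}
  ]
}}

```text
time_s: 5.12
eef_pos: [0.554, -0.0491, 0.0292]
tool_rot: [-0.051, -3.141, -0.0]
contact_force: [-1.1, 0.3, -0.8]
gripper_width: 0.0003
gripper_force: 0.7
```

>>> {"name": "move_arm", "arguments": {
  "steps": [
    {"offset":[-0.1,0,0],"delta_rot":[0,0,0]},
    {"offset":[-0.1,0,0],"delta_rot":[0,0,0]}
  ]
}}

```text
time_s: 5.38
eef_pos: [0.5553, -0.0491, 0.0292]
tool_rot: [-0.051, -3.14, -0.0]
contact_force: [-7.6, -0.1, 3.8]
gripper_width: -0.0002
gripper_force: 3.5
```

>>> {"name": "move_arm", "arguments": {
  "steps": [
    {"offset":[-0.1,0,0],"delta_rot":[0,0,0]}
  ]
}}

```text
time_s: 5.5
eef_pos: [0.556, -0.0491, 0.0292]
tool_rot: [-0.051, -3.139, -0.0]
contact_force: [-8.9, -0.2, 4.6]
gripper_width: 0.0002
gripper_force: 4.1
```

>>> {"name": "move_arm", "arguments": {
  "steps": [
    {"offset":[-0.1,0,0],"delta_rot":[0,0,0]}
  ]
}}

```text
time_s: 5.62
eef_pos: [0.5568, -0.0492, 0.0292]
tool_rot: [-0.051, -3.139, -0.0]
contact_force: [-10.2, -0.3, 5.1]
gripper_width: 0.0001
gripper_force: 4.8
```

>>> {"name": "move_arm", "arguments": {
  "steps": [
    {"offset":[-0.1,0,0],"delta_rot":[0,0,0]}
  ]
}}

```text
time_s: 5.75
eef_pos: [0.5575, -0.0492, 0.0292]
tool_rot: [-0.051, -3.138, -0.0]
contact_force: [-10.9, -0.0, 6.6]
gripper_width: -0.0001
gripper_force: 5.5
```

>>> {"name": "move_arm", "arguments": {
  "steps": [
    {"offset":[1,0,0],"delta_rot":[0,0,0]},
    {"offset":[2,0,0],"delta_rot":[0,0,0]},
    {"offset":[0,0,-5],"delta_rot":[0,0,0]},
    {"offset":[0,0,-4],"delta_rot":[0,0,0]},
    {"offset":[0.8,4.2,0],"delta_rot":[0,0,0]},
    {"offset":[0.8,4.2,0],"delta_rot":[0,0,0]},
    {"offset":[0.7,4.2,0],"delta_rot":[0,0,0]},
    {"offset":[0,0,0],"delta_rot":[0,0,0]},
    {"offset":[0,0,0],"delta_rot":[0,0,0]}
  ]
}}

```text
time_s: 6.88
eef_pos: [0.5103, 0.0781, 0.1195]
tool_rot: [0.051, 3.14, -0.0]
contact_force: [0.2, 0.1, -0.3]
gripper_width: 0.0003
gripper_force: 0.0
```

```bash
cat >> h.py <<'E'
O=np.array([.630,-.0508]);Y=-.0335
c,s=np.cos(Y),np.sin(Y)
def D2W(x,y,z): return [O[0]+c*x-s*y,O[1]+s*x+c*y,z]
def W2D(p): d=np.array(p[:2])-O; return (c*d[0]+s*d[1])*1000,(-s*d[0]+c*d[1])*1000
E
python3 - <<'E'
from h import *
crop("top","pics/t3.png",230,138,114,100,6,[D2W(-.065,.091,.044),D2W(-.065,-.091,.044),D2W(.11,0,.06),D2W(-.055,0,.044)])
print(W2D(manip.sense()["eef_pos"]),manip.sense()["eef_pos"],manip.sense()["contact_force"])
E
```

```text
(np.float64(-123.89893038949802), np.float64(124.44073415388704)) [0.51033857 0.07772075 0.11943865] [-0.42058392  0.0377136   0.60602088]
```

View pics/t3.png

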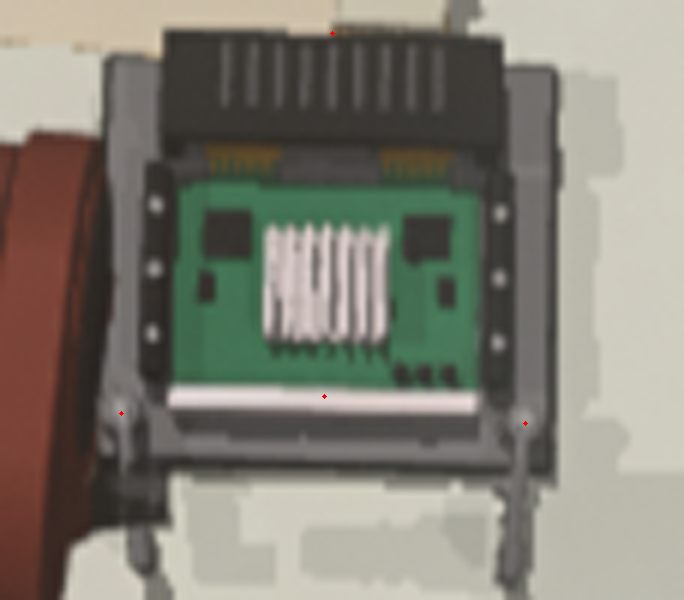

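The picture shows the board in against the connector: its bar front is near crop row 410, about 6 mm short of home (the home mark is row 396). Both levers are still open, and my dock model's dots land on the hinges. Swinging the left lever now.

>>> {"name": "move_arm", "arguments": {
  "steps": [
    {"offset":[0.7,0,4.5],"delta_rot":[0,0,0]},
    {"offset":[0.8,0,4.4],"delta_rot":[0,0,0]},
    {"offset":[0,-1.2,0],"delta_rot":[0,0,0]},
    {"offset":[0,-1.2,0],"delta_rot":[0,0,0]},
    {"offset":[-0.1,-0.7,0],"delta_rot":[0,0,0]},
    {"offset":[-0.2,-0.7,0],"delta_rot":[0,0,0]}
  ]
}}

```text
time_s: 7.68
eef_pos: [0.4982, 0.0399, 0.0318]
tool_rot: [0.052, 3.139, -0.0]
contact_force: [-0.9, 1.9, 1.8]
gripper_width: 0.0001
gripper_force: 0.7
```

>>> {"name": "move_arm", "arguments": {
  "steps": [
    {"offset":[-0.2,-0.6,0],"delta_rot":[0,0,0]},
    {"offset":[-0.3,-0.6,0],"delta_rot":[0,0,0]},
    {"offset":[-0.35,-0.5,0],"delta_rot":[0,0,0]},
    {"offset":[-0.4,-0.5,0],"delta_rot":[0,0,0]},
    {"offset":[-0.45,-0.45,0],"delta_rot":[0,0,0]},
    {"offset":[-0.5,-0.4,0],"delta_rot":[0,0,0]}
  ]
}}

```text
time_s: 8.43
eef_pos: [0.5179, 0.0093, 0.0301]
tool_rot: [-0.051, -3.141, -0.0]
contact_force: [-1.6, 0.5, 0.6]
gripper_width: -0.0002
gripper_force: 0.8
```

>>> {"name": "move_arm", "arguments": {
  "steps": [
    {"offset":[-0.4,-0.3,0],"delta_rot":[0,0,0]},
    {"offset":[-0.4,-0.3,0],"delta_rot":[0,0,0]},
    {"offset":[-0.2,-0.1,0],"delta_rot":[0,0,0]}
  ]
}}

```text
time_s: 8.8
eef_pos: [0.5278, 0.0021, 0.0302]
tool_rot: [-0.051, -3.141, -0.0]
contact_force: [-1.7, 0.7, -1.7]
gripper_width: 0.0
gripper_force: 0.8
```

>>> {"name": "move_arm", "arguments": {
  "steps": [
    {"offset":[-0.2,-0.1,0],"delta_rot":[0,0,0]}
  ]
}}

```text
time_s: 8.93
eef_pos: [0.5296, 0.0011, 0.0303]
tool_rot: [-0.051, -3.141, 0.0]
contact_force: [-2.8, -0.6, 0.2]
gripper_width: 0.0001
gripper_force: 0.8
```

>>> {"name": "move_arm", "arguments": {
  "steps": [
    {"offset":[-0.2,-0.1,0],"delta_rot":[0,0,0]}
  ]
}}

```text
time_s: 9.05
eef_pos: [0.5316, 0.0001, 0.0303]
tool_rot: [-0.051, -3.141, 0.0]
contact_force: [-2.5, -0.2, -0.0]
gripper_width: 0.0002
gripper_force: 0.8
```

>>> {"name": "move_arm", "arguments": {
  "steps": [
    {"offset":[-0.2,-0.1,0],"delta_rot":[0,0,0]}
  ]
}}

```text
time_s: 9.18
eef_pos: [0.5336, -0.001, 0.0303]
tool_rot: [0.051, 3.141, 0.0]
contact_force: [-1.1, -0.9, -1.1]
gripper_width: -0.0003
gripper_force: 0.8
```

>>> {"name": "move_arm", "arguments": {
  "steps": [
    {"offset":[-0.2,-0.05,0],"delta_rot":[0,0,0]}
  ]
}}

```text
time_s: 9.3
eef_pos: [0.5356, -0.0016, 0.0303]
tool_rot: [0.051, 3.141, -0.0]
contact_force: [-2.1, -0.1, 0.5]
gripper_width: -0.0004
gripper_force: 0.8
```

>>> {"name": "move_arm", "arguments": {
  "steps": [
    {"offset":[-0.2,-0.05,0],"delta_rot":[0,0,0]}
  ]
}}

```text
time_s: 9.43
eef_pos: [0.5375, -0.0021, 0.0303]
tool_rot: [-0.051, -3.141, 0.0]
contact_force: [-4.7, -1.5, 1.1]
gripper_width: 0.0
gripper_force: 2.3
```

>>> {"name": "move_arm", "arguments": {
  "steps": [
    {"offset":[-0.1,0,0],"delta_rot":[0,0,0]},
    {"offset":[2,0.2,0],"delta_rot":[0,0,0]},
    {"offset":[0.5,0,-5],"delta_rot":[0,0,0]},
    {"offset":[0.5,-4.2,0],"delta_rot":[0,0,0]},
    {"offset":[0.5,-4.2,0],"delta_rot":[0,0,0]},
    {"offset":[0.5,-4.2,0],"delta_rot":[0,0,0]},
    {"offset":[0.5,-4.2,0],"delta_rot":[0,0,0]},
    {"offset":[0,0,2.5],"delta_rot":[0,0,0]},
    {"offset":[0,0,2.5],"delta_rot":[0,0,0]},
    {"offset":[0,0,0],"delta_rot":[0,0,0]}
  ]
}}

```text
time_s: 10.68
eef_pos: [0.4871, -0.1659, 0.0288]
tool_rot: [-0.051, -3.139, -0.003]
contact_force: [-0.3, -0.5, 0.2]
gripper_width: 0.0002
gripper_force: 0.0
```

```bash
python3 - <<'E'
from h import *
s=manip.sense();print(W2D(s["eef_pos"]),s["eef_pos"],s["contact_force"])
crop("top","pics/t4.png",230,138,114,100,6,[D2W(-.055,0,.044)])
E
```

```text
(np.float64(-138.94708768207929), np.float64(-119.84129691330398)) [ 0.48711694 -0.1659202   0.02879723] [-0.31907028 -0.54137191  0.17353661]
```

View pics/t4.png

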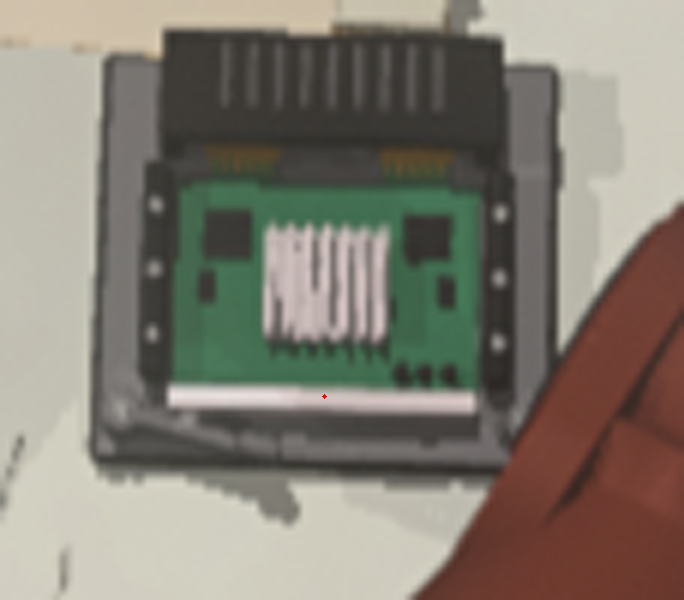

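The left lever has stayed nearly shut (tab around (270,445)), and the board has not moved. Next is the right lever.

>>> {"name": "move_arm", "arguments": {
  "steps": [
    {"offset":[0,1.1,0],"delta_rot":[0,0,0]},
    {"offset":[0,1.1,0],"delta_rot":[0,0,0]},
    {"offset":[-0.1,0.6,0],"delta_rot":[0,0,0]},
    {"offset":[-0.15,0.6,0],"delta_rot":[0,0,0]},
    {"offset":[-0.25,0.6,0],"delta_rot":[0,0,0]},
    {"offset":[-0.25,0.55,0],"delta_rot":[0,0,0]},
    {"offset":[-0.35,0.5,0],"delta_rot":[0,0,0]},
    {"offset":[-0.4,0.5,0],"delta_rot":[0,0,0]},
    {"offset":[-0.45,0.45,0],"delta_rot":[0,0,0]},
    {"offset":[-0.5,0.4,0],"delta_rot":[0,0,0]}
  ]
}}

```text
time_s: 11.98
eef_pos: [0.5149, -0.103, 0.0301]
tool_rot: [-0.051, -3.141, -0.0]
contact_force: [-2.5, -1.3, 0.2]
gripper_width: -0.0001
gripper_force: 0.8
```

>>> {"name": "move_arm", "arguments": {
  "steps": [
    {"offset":[-0.4,0.3,0],"delta_rot":[0,0,0]},
    {"offset":[-0.4,0.25,0],"delta_rot":[0,0,0]},
    {"offset":[-0.4,0.2,0],"delta_rot":[0,0,0]}
  ]
}}

```text
time_s: 12.35
eef_pos: [0.5271, -0.0961, 0.0302]
tool_rot: [-0.051, -3.141, -0.0]
contact_force: [-1.6, 0.2, -0.4]
gripper_width: -0.0
gripper_force: 0.8
```

>>> {"name": "move_arm", "arguments": {
  "steps": [
    {"offset":[-0.2,0.1,0],"delta_rot":[0,0,0]},
    {"offset":[-0.2,0.1,0],"delta_rot":[0,0,0]}
  ]
}}

```text
time_s: 12.6
eef_pos: [0.5311, -0.0944, 0.0303]
tool_rot: [-0.051, -3.141, -0.0]
contact_force: [-2.5, -0.2, 0.2]
gripper_width: 0.0001
gripper_force: 0.8
```

>>> {"name": "move_arm", "arguments": {
  "steps": [
    {"offset":[-0.2,0.05,0],"delta_rot":[0,0,0]}
  ]
}}

```text
time_s: 12.72
eef_pos: [0.533, -0.0939, 0.0303]
tool_rot: [-0.051, -3.141, -0.0]
contact_force: [-2.2, 0.5, 0.4]
gripper_width: 0.0
gripper_force: 0.9
```

>>> {"name": "move_arm", "arguments": {
  "steps": [
    {"offset":[-0.2,0.05,0],"delta_rot":[0,0,0]}
  ]
}}

```text
time_s: 12.85
eef_pos: [0.535, -0.0935, 0.0303]
tool_rot: [-0.051, -3.141, -0.0]
contact_force: [-2.4, 0.2, 0.1]
gripper_width: -0.0001
gripper_force: 0.9
```

>>> {"name": "move_arm", "arguments": {
  "steps": [
    {"offset":[-0.15,0,0],"delta_rot":[0,0,0]}
  ]
}}

```text
time_s: 12.98
eef_pos: [0.5366, -0.0935, 0.0303]
tool_rot: [0.051, 3.141, 0.0]
contact_force: [-2.8, 1.2, 0.6]
gripper_width: -0.0001
gripper_force: 0.9
```

>>> {"name": "move_arm", "arguments": {
  "steps": [
    {"offset":[-0.15,0,0],"delta_rot":[0,0,0]}
  ]
}}

```text
time_s: 13.1
eef_pos: [0.538, -0.0936, 0.0303]
tool_rot: [-0.051, -3.141, -0.0]
contact_force: [-4.5, 1.2, 0.4]
gripper_width: -0.0001
gripper_force: 2.1
```

>>> {"name": "move_arm", "arguments": {
  "steps": [
    {"offset":[-0.15,0,0],"delta_rot":[0,0,0]}
  ]
}}

```text
time_s: 13.22
eef_pos: [0.5388, -0.0934, 0.0301]
tool_rot: [-0.051, -3.14, -0.001]
contact_force: [-7.2, 2.3, 2.4]
gripper_width: -0.0001
gripper_force: 3.2
```

>>> {"name": "move_arm", "arguments": {
  "steps": [
    {"offset":[-0.15,0,0],"delta_rot":[0,0,0]}
  ]
}}

```text
time_s: 13.35
eef_pos: [0.5401, -0.0933, 0.0301]
tool_rot: [-0.051, -3.139, -0.001]
contact_force: [-6.9, 2.0, 3.6]
gripper_width: -0.0
gripper_force: 3.3
```

>>> {"name": "move_arm", "arguments": {
  "steps": [
    {"offset":[-0.15,0,0],"delta_rot":[0,0,0]}
  ]
}}

```text
time_s: 13.48
eef_pos: [0.5414, -0.0933, 0.03]
tool_rot: [-0.051, -3.139, -0.001]
contact_force: [-7.9, 2.8, 3.6]
gripper_width: 0.0001
gripper_force: 3.5
```

>>> {"name": "move_arm", "arguments": {
  "steps": [
    {"offset":[-0.15,0,0],"delta_rot":[0,0,0]}
  ]
}}

```text
time_s: 13.6
eef_pos: [0.5429, -0.0932, 0.0299]
tool_rot: [-0.051, -3.139, -0.002]
contact_force: [-8.6, 4.0, 3.6]
gripper_width: -0.0003
gripper_force: 3.6
```

>>> {"name": "move_arm", "arguments": {
  "steps": [
    {"offset":[2.5,0,0],"delta_rot":[0,0,0]},
    {"offset":[0,4.5,0],"delta_rot":[0,0,0]},
    {"offset":[0,4.5,0],"delta_rot":[0,0,0]},
    {"offset":[-1,0,0],"delta_rot":[0,0,0]},
    {"offset":[-0.5,0,0],"delta_rot":[0,0,0]},
    {"offset":[-0.2,0,0],"delta_rot":[0,0,0]}
  ]
}}

```text
time_s: 14.35
eef_pos: [0.5393, -0.0044, 0.0303]
tool_rot: [-0.053, -3.141, 0.0]
contact_force: [-2.6, 0.1, 1.6]
gripper_width: -0.0001
gripper_force: 1.3
```

>>> {"name": "move_arm", "arguments": {
  "steps": [
    {"offset":[-0.2,0,0],"delta_rot":[0,0,0]}
  ]
}}

```text
time_s: 14.48
eef_pos: [0.5402, -0.0045, 0.0301]
tool_rot: [-0.053, -3.139, 0.0]
contact_force: [-6.8, -1.3, 2.7]
gripper_width: 0.0005
gripper_force: 2.9
```

>>> {"name": "move_arm", "arguments": {
  "steps": [
    {"offset":[-0.15,0,0],"delta_rot":[0,0,0]}
  ]
}}

```text
time_s: 14.6
eef_pos: [0.5413, -0.0046, 0.0299]
tool_rot: [-0.053, -3.139, 0.001]
contact_force: [-7.5, -1.9, 3.7]
gripper_width: 0.0001
gripper_force: 3.1
```

>>> {"name": "move_arm", "arguments": {
  "steps": [
    {"offset":[-0.15,0,0],"delta_rot":[0,0,0]}
  ]
}}

```text
time_s: 14.72
eef_pos: [0.5426, -0.0047, 0.0298]
tool_rot: [-0.053, -3.138, 0.001]
contact_force: [-5.7, -2.8, 4.0]
gripper_width: 0.0001
gripper_force: 3.2
```

>>> {"name": "move_arm", "arguments": {
  "steps": [
    {"offset":[-0.15,0,0],"delta_rot":[0,0,0]},
    {"offset":[-0.15,0,0],"delta_rot":[0,0,0]}
  ]
}}

```text
time_s: 14.98
eef_pos: [0.5455, -0.005, 0.0297]
tool_rot: [-0.054, -3.138, 0.002]
contact_force: [-7.2, -3.7, 2.2]
gripper_width: 0.0002
gripper_force: 3.5
```

>>> {"name": "move_arm", "arguments": {
  "steps": [
    {"offset":[-0.15,0,0],"delta_rot":[0,0,0]}
  ]
}}

```text
time_s: 15.1
eef_pos: [0.5469, -0.0051, 0.0297]
tool_rot: [-0.054, -3.138, 0.002]
contact_force: [-8.2, -3.6, 2.1]
gripper_width: 0.0002
gripper_force: 3.6
```

>>> {"name": "move_arm", "arguments": {
  "steps": [
    {"offset":[-0.15,0,0],"delta_rot":[0,0,0]}
  ]
}}

```text
time_s: 15.22
eef_pos: [0.5484, -0.0052, 0.0297]
tool_rot: [-0.054, -3.138, 0.002]
contact_force: [-8.3, -4.1, 3.1]
gripper_width: 0.0002
gripper_force: 3.8
```

>>> {"name": "move_arm", "arguments": {
  "steps": [
    {"offset":[2.5,0,0],"delta_rot":[0,0,0]},
    {"offset":[0,-4.5,0],"delta_rot":[0,0,0]},
    {"offset":[0,-4.5,0],"delta_rot":[0,0,0]},
    {"offset":[-1.2,0,0],"delta_rot":[0,0,0]},
    {"offset":[-0.6,0,0],"delta_rot":[0,0,0]},
    {"offset":[-0.3,0,0],"delta_rot":[0,0,0]}
  ]
}}

```text
time_s: 15.98
eef_pos: [0.5432, -0.0931, 0.0301]
tool_rot: [-0.05, -3.141, -0.0]
contact_force: [-3.0, -0.7, 0.3]
gripper_width: 0.0001
gripper_force: 0.8
```

>>> {"name": "move_arm", "arguments": {
  "steps": [
    {"offset":[-0.2,0,0],"delta_rot":[0,0,0]},
    {"offset":[-0.1,0,0],"delta_rot":[0,0,0]}
  ]
}}

```text
time_s: 16.23
eef_pos: [0.5455, -0.093, 0.03]
tool_rot: [-0.05, -3.14, -0.001]
contact_force: [-3.3, 1.4, 2.4]
gripper_width: -0.0002
gripper_force: 2.2
```

>>> {"name": "move_arm", "arguments": {
  "steps": [
    {"offset":[-0.15,0,0],"delta_rot":[0,0,0]}
  ]
}}

```text
time_s: 16.35
eef_pos: [0.5462, -0.093, 0.0299]
tool_rot: [-0.05, -3.138, -0.002]
contact_force: [-8.8, 3.8, 5.7]
gripper_width: -0.0001
gripper_force: 4.3
```

>>> {"name": "move_arm", "arguments": {
  "steps": [
    {"offset":[-0.15,0,0],"delta_rot":[0,0,0]}
  ]
}}

```text
time_s: 16.48
eef_pos: [0.5474, -0.093, 0.0299]
tool_rot: [-0.05, -3.138, -0.002]
contact_force: [-9.2, 3.4, 5.1]
gripper_width: 0.0
gripper_force: 4.5
```

>>> {"name": "move_arm", "arguments": {
  "steps": [
    {"offset":[-0.15,0,0],"delta_rot":[0,0,0]}
  ]
}}

```text
time_s: 16.6
eef_pos: [0.5487, -0.0929, 0.0298]
tool_rot: [-0.05, -3.138, -0.002]
contact_force: [-9.2, 3.8, 4.8]
gripper_width: 0.0
gripper_force: 4.9
```

>>> {"name": "move_arm", "arguments": {
  "steps": [
    {"offset":[-0.15,0,0],"delta_rot":[0,0,0]}
  ]
}}

```text
time_s: 16.73
eef_pos: [0.55, -0.0929, 0.0298]
tool_rot: [-0.05, -3.137, -0.003]
contact_force: [-15.1, 3.7, 8.2]
gripper_width: 0.0001
gripper_force: 7.8
```

>>> {"name": "move_arm", "arguments": {
  "steps": [
    {"offset":[-0.15,0,0],"delta_rot":[0,0,0]}
  ]
}}

```text
time_s: 16.85
eef_pos: [0.5501, -0.0929, 0.0297]
tool_rot: [-0.05, -3.134, -0.002]
contact_force: [-21.2, 3.6, 13.4]
gripper_width: -0.0001
gripper_force: 10.9
```

Right lever reached its stop (position held while force rose). Back to the left.

>>> {"name": "move_arm", "arguments": {
  "steps": [
    {"offset":[2.5,0,0],"delta_rot":[0,0,0]},
    {"offset":[0,4.5,0],"delta_rot":[0,0,0]},
    {"offset":[0,4.5,0],"delta_rot":[0,0,0]},
    {"offset":[-1.2,0,0],"delta_rot":[0,0,0]},
    {"offset":[-0.6,0,0],"delta_rot":[0,0,0]},
    {"offset":[-0.3,0,0],"delta_rot":[0,0,0]}
  ]
}}

```text
time_s: 17.6
eef_pos: [0.5516, -0.0044, 0.03]
tool_rot: [-0.052, -3.139, -0.001]
contact_force: [-9.3, 2.6, 5.6]
gripper_width: 0.0
gripper_force: 4.2
```

>>> {"name": "move_arm", "arguments": {
  "steps": [
    {"offset":[-0.15,0,0],"delta_rot":[0,0,0]}
  ]
}}

```text
time_s: 17.73
eef_pos: [0.5521, -0.0046, 0.0298]
tool_rot: [-0.053, -3.137, -0.001]
contact_force: [-13.7, 3.5, 8.7]
gripper_width: -0.0003
gripper_force: 6.9
```

>>> {"name": "move_arm", "arguments": {
  "steps": [
    {"offset":[-0.15,0,0],"delta_rot":[0,0,0]}
  ]
}}

```text
time_s: 17.85
eef_pos: [0.5525, -0.0046, 0.0296]
tool_rot: [-0.053, -3.134, -0.001]
contact_force: [-20.0, 2.6, 12.6]
gripper_width: -0.0
gripper_force: 10.0
```

>>> {"name": "move_arm", "arguments": {
  "steps": [
    {"offset":[-0.1,0,0],"delta_rot":[0,0,0]}
  ]
}}

```text
time_s: 17.98
eef_pos: [0.5526, -0.0046, 0.0296]
tool_rot: [-0.053, -3.133, -0.001]
contact_force: [-23.7, 2.4, 15.2]
gripper_width: 0.0001
gripper_force: 11.9
```

>>> {"name": "move_arm", "arguments": {
  "steps": [
    {"offset":[2.5,0,0],"delta_rot":[0,0,0]},
    {"offset":[0,-4.5,0],"delta_rot":[0,0,0]},
    {"offset":[0,-4.5,0],"delta_rot":[0,0,0]},
    {"offset":[-1.2,0,0],"delta_rot":[0,0,0]},
    {"offset":[-0.6,0,0],"delta_rot":[0,0,0]},
    {"offset":[-0.2,0,0],"delta_rot":[0,0,0]}
  ]
}}

```text
time_s: 18.73
eef_pos: [0.5488, -0.0934, 0.0301]
tool_rot: [-0.05, -3.141, -0.001]
contact_force: [0.8, 0.6, 0.3]
gripper_width: -0.0
gripper_force: 0.0
```

>>> {"name": "move_arm", "arguments": {
  "steps": [
    {"offset":[-0.1,0,0],"delta_rot":[0,0,0]}
  ]
}}

```text
time_s: 18.85
eef_pos: [0.5494, -0.0932, 0.0301]
tool_rot: [-0.049, -3.141, -0.001]
contact_force: [0.2, 0.3, 0.5]
gripper_width: -0.0
gripper_force: 0.0
```

>>> {"name": "move_arm", "arguments": {
  "steps": [
    {"offset":[-0.1,0,0],"delta_rot":[0,0,0]}
  ]
}}

```text
time_s: 18.98
eef_pos: [0.5498, -0.0933, 0.0301]
tool_rot: [-0.05, -3.14, -0.001]
contact_force: [-4.9, 0.5, 2.8]
gripper_width: -0.0002
gripper_force: 2.6
```

>>> {"name": "move_arm", "arguments": {
  "steps": [
    {"offset":[-0.1,0,0],"delta_rot":[0,0,0]}
  ]
}}

```text
time_s: 19.1
eef_pos: [0.55, -0.0933, 0.03]
tool_rot: [-0.05, -3.138, -0.001]
contact_force: [-10.0, 1.8, 7.8]
gripper_width: 0.0
gripper_force: 5.3
```

>>> {"name": "move_arm", "arguments": {
  "steps": [
    {"offset":[-0.1,0,0],"delta_rot":[0,0,0]},
    {"offset":[2.5,0,0],"delta_rot":[0,0,0]},
    {"offset":[0,4.5,0],"delta_rot":[0,0,0]},
    {"offset":[0,4.5,0],"delta_rot":[0,0,0]},
    {"offset":[-1.2,0,0],"delta_rot":[0,0,0]},
    {"offset":[-0.6,0,0],"delta_rot":[0,0,0]},
    {"offset":[-0.2,0,0],"delta_rot":[0,0,0]}
  ]
}}

```text
time_s: 19.98
eef_pos: [0.5509, -0.0048, 0.0303]
tool_rot: [0.053, 3.141, -0.0]
contact_force: [-0.5, -0.9, 0.2]
gripper_width: 0.0
gripper_force: 0.0
```

>>> {"name": "move_arm", "arguments": {
  "steps": [
    {"offset":[-0.1,0,0],"delta_rot":[0,0,0]}
  ]
}}

```text
time_s: 20.1
eef_pos: [0.5514, -0.0048, 0.0302]
tool_rot: [-0.053, -3.141, -0.0]
contact_force: [-0.0, -0.0, -0.2]
gripper_width: -0.0003
gripper_force: 0.0
```

>>> {"name": "move_arm", "arguments": {
  "steps": [
    {"offset":[-0.1,0,0],"delta_rot":[0,0,0]}
  ]
}}

```text
time_s: 20.23
eef_pos: [0.552, -0.0046, 0.0301]
tool_rot: [-0.053, -3.14, 0.0]
contact_force: [-3.4, -1.7, 1.5]
gripper_width: 0.0002
gripper_force: 1.9
```

>>> {"name": "move_arm", "arguments": {
  "steps": [
    {"offset":[-0.1,0,0],"delta_rot":[0,0,0]}
  ]
}}

```text
time_s: 20.35
eef_pos: [0.5521, -0.0046, 0.03]
tool_rot: [-0.052, -3.139, 0.001]
contact_force: [-9.7, -2.5, 4.7]
gripper_width: 0.0004
gripper_force: 4.5
```

>>> {"name": "move_arm", "arguments": {
  "steps": [
    {"offset":[-0.1,0,0],"delta_rot":[0,0,0]}
  ]
}}

```text
time_s: 20.48
eef_pos: [0.5523, -0.0045, 0.0299]
tool_rot: [-0.052, -3.137, 0.001]
contact_force: [-12.7, -2.8, 8.3]
gripper_width: 0.0002
gripper_force: 6.8
```

>>> {"name": "move_arm", "arguments": {
  "steps": [
    {"offset":[-0.1,0,0],"delta_rot":[0,0,0]}
  ]
}}

```text
time_s: 20.6
eef_pos: [0.5525, -0.0046, 0.0298]
tool_rot: [-0.052, -3.135, 0.002]
contact_force: [-18.0, -2.8, 10.2]
gripper_width: -0.0001
gripper_force: 9.0
```

>>> {"name": "move_arm", "arguments": {
  "steps": [
    {"offset":[1,0,0],"delta_rot":[0,0,0]},
    {"offset":[2.5,0,0],"delta_rot":[0,0,0]},
    {"offset":[0,0,-5],"delta_rot":[0,0,0]},
    {"offset":[0,0,-5],"delta_rot":[0,0,0]},
    {"offset":[2,5,-3],"delta_rot":[0,0,0]},
    {"offset":[0,6,0],"delta_rot":[0,0,0]},
    {"offset":[0,6,0],"delta_rot":[0,0,0]},
    {"offset":[0,6,0],"delta_rot":[0,0,0]},
    {"offset":[0,0,0],"delta_rot":[0,0,0]},
    {"offset":[0,0,0],"delta_rot":[0,0,0]}
  ]
}}

```text
time_s: 21.85
eef_pos: [0.5078, 0.2275, 0.1603]
tool_rot: [0.05, 3.141, -0.0]
contact_force: [-0.7, -0.6, 0.9]
gripper_width: -0.0
gripper_force: 0.0
```

```bash
python3 - <<'E'
from h import *
crop("top","pics/t5.png",230,158,114,100,6,[D2W(-.055,.06,.044),D2W(-.055,-.06,.044),D2W(-.07,.026,.058),D2W(-.07,-.026,.058)])
E
```

```text
(no output)
```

View pics/t5.png

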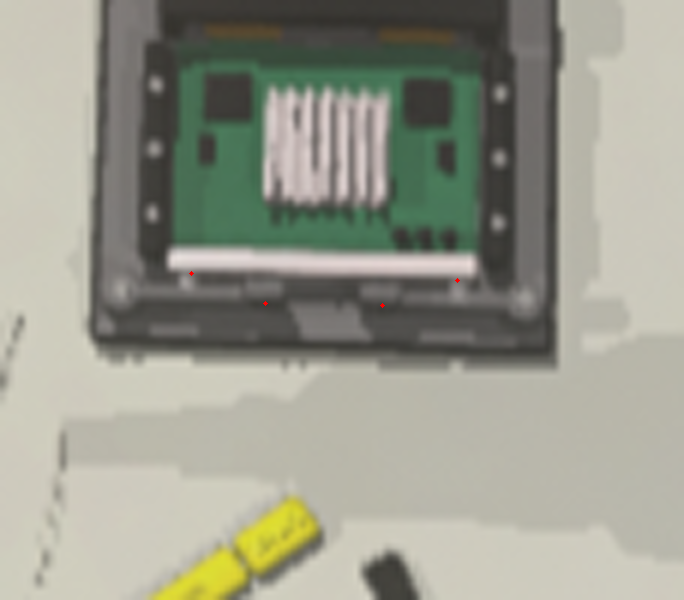

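The picture shows both levers lying in line across the bar (tabs near (265,290) and (380,293)). The board is home and square, the highlighter and USB stick have not moved, and the arm is clear. Handing in.

```bash
python3 -c "
from cell import manip
print(manip.close_job())"
```

```text
the job is handed in; nothing more can be done
None
```

The job is handed in at about 22 s: the last picture shows the board fully home and both levers shut across its front. The highest push was about 11 N on the board and about 24 N on a lever at its stop (limits 14 N and 25 N). The arm is clear, and I saw nothing else on the desk move.

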